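Advance the spindle bench by one turn of its hand wheel

ROBOT

A 6-joint arm with a two-finger parallel gripper is mounted at the origin on the work surface. World frame = base frame: x ahead of the robot, y to its left, z up, the work surface at z = 0. Lengths are in m, angles in rad, forces in N, time in s.
With the tool pointing down it reaches from about 0.35 to 0.875 m from the base axis. Payload 4.2 kg.
Tool frame: the origin (TCP) lies at the very end of the fingers, on their centre line; the grasp point (between the pads) lies 19 mm behind it; z points along the fingers, y is the line along which they close (so a half turn about z gives the same grasp; the last joint's range is limited). The gripper opens to 85 mm and grips with 20 to 120 N. Pads are 22 mm wide; open, the fingers measure 114 mm over their backs; the gripper's body (76 mm by 85 mm) begins 54 mm behind the grasp point. The pads swing forward as they close: fully open they stand 13 mm farther back than shut.
Start: joints at [-1.032, 0.385, 0.008, 0, -1.194, -0.259], TCP at [0.173, -0.601, 0.231] pointing down, gripper open.
Joint ranges: [-3.14, 3.14], [-1.21, 2.06], [-1.07, 1.41], [-3.16, 2.05], [-2.99, -0.16], [-3.1, 3.1]. Speed limits (rad/s): [2.79, 2.79, 3.14, 3.14, 3.14, 3.14].

INTERFACE

Orientations are given as [roll, pitch, yaw] about the fixed x, y, z axes, in that order (R = Rz(yaw) Ry(pitch) Rx(roll)).
In Python, from station import bot, vision gives the robot as it stands.
- The arm moves only by the tool jog_arm, never from a script. Its argument "series" is a list of rows, each an object of numbers: "dx", "dy", "dz": the shift along the tool's x, y, z in mm; "twist": the turn about the tool's z in rad; "gripper": the finger opening in mm, from 0 to 85.4. In form: [{"dx": .., "dy": .., "dz": .., "twist": .., "gripper": ..}, ...]. A call has exactly 10 rows; each row shifts and turns the commanded pose from where the row before left it, along the tool's axes as they then stand; what a row does not reach is not made up. A row lasts 1/8 s, in which the tool goes at most 62.5 mm and 10.7 degrees, less where a joint would pass 70% of its speed; a pose out of reach is approached as far as the arm can. A call with a gripper value outside its range is refused whole. The fingers move at their own pace and stop on an object; "grip_force" is the grip in N (left out, the last holds). Time passes only in rows, so rows that do not move let the fingers close, or fill a call up. It gives the time, the measured TCP pose, the force, the opening and the grip force at its end, in the units of the state.
- bot.get_obs(): the state, without advancing time (a new reading comes with each control period).
- vision.camera(name): name is "scene" or "top" or "wrist"; returns a dict with "frame" (480x640x3 uint8, red, green, blue), "fx", "fy", "cx", "cy" (pixels), "world_to_cam" (4x4, takes a point from world to camera coordinates); the wrist camera has in their place "T_tool_cam" (4x4, takes a point from camera to tool coordinates, whose origin is the TCP and whose axes are the flange's). Camera axes: x right, y down, z forward; pixel columns grow to the right and rows downward; lengths in m; the calibration is good to about 2 mm. A picture is of the moment at which its call begins: read the wrist's pose just before it. There is no depth.
- bot.hand_in(): hands the job in; it is judged then, once.
The state is a dict: "time": time; "joint_positions": joint angles; "qd": joint speeds; "joint_torque": joint torques, N m; "tcp_pos": TCP position; "tool_rot": TCP orientation; "wrist_force": force on the tool from outside, world axes, zero at the start; "wrist_torque": the same for the moment, N m; "opening": opening from 0.0 (shut) to 1.0 (fully open); "finger_force": force on a finger pad.
Only numpy, scipy, OpenCV 4.12 (cv2) and the standard library are available. Lean on these libraries where they do the work, as an engineer would, in place of code of your own. Each camera call takes 0.05 s, during which the arm holds its last target. There are 200 camera calls.

TASK

On the spindle bench, push the hand wheel round by its upright handle through exactly one turn, clockwise seen from above, so that the magnet carriage moves one thread pitch towards the coil and the handle comes back to where it began. Only push the handle with closed fingers or a fingertip, gently: do not grip it. Leave the loose things round the bench where they are, and finish clear of the wheel.

Things in the scene. Friction and masses are not known exactly. Their poses are not given: they have to be found in the camera images.
- wheel (a joint): turn of the hand wheel about its vertical axis, rad, growing clockwise seen from above; it starts anywhere between -2.9 and 2.9. The wheel lies flat: a dark steel rim of 65 mm mean radius (bar 16 mm thick, top at height 98 mm), three level spokes and a hub whose top is 103 mm high. It turns stiffly (0.12 N m, about 2 N at the handle), does not coast or spring back and stays where it is left; its end stops, at -3.6 and 12.6, are never reached in this job
- handle: the upright black handle on the rim, a round post 22 mm in diameter and 56 mm tall, its axis 65 mm from the wheel's axis. The origin is the centre of its foot, at height 98 mm; its top is at 154 mm. z is up. Like a crank grip it spins on its own pin, so its yaw means nothing; it is otherwise rigid with the wheel
- wheel_axis (a point): the wheel's vertical axis at the mid-height of the rim, 90 mm above the table, over the grey gearbox (90 x 90 mm, 66 mm high) of the bench. The bench is fixed for the run; its x axis runs from the wheel along the guide rods to the coil (bench plate from x = -75 to 335 mm, 120 mm wide; nothing on the bench beyond the wheel is higher than 90 mm)
- carriage_top (a point): top centre of the magnet holder on the black carriage (50 x 90 mm), at height 73 mm, 140 to 210 mm from the wheel's axis; driven by the wheel, 20 mm towards the coil for each clockwise turn; it cannot be pushed along by itself
- core: loose U-shaped iron core lying flat, 80 x 64 mm, 24 mm high; origin at its underside; stands beside the bench, 130 mm or more from the wheel's axis; to be left alone
- plugbox: loose open clear box of plugs, 85 x 55 mm, 30 mm high; origin at the centre of its underside; stands beside the bench, 130 mm or more from the wheel's axis; to be left alone
- stand_foot: loose blue stand foot, a cone 52 mm across with a neck 20 mm wide, 48 mm high; origin at the centre of its underside; stands by the wheel end of the bench, 130 mm or more from the wheel's axis; to be left alone

How it is judged:
On the way, in this order (a step that is already met when the one before it is completed fails the run):
1. the handle, pushed by the fingers, is on the far side of the wheel from where it began (more than 115 mm away) (distance of handle from where it was at the start of the episode above 0.115 m and contact force between the fingers and handle above 0.3 N), for 0.05 s.
2. the handle, still pushed by the fingers, is coming back round (less than 85 mm from where it began) (distance of handle from where it was at the start of the episode below 0.085 m and contact force between the fingers and handle above 0.3 N), for 0.05 s.
At the end, for the whole second after the job is handed in: the wheel has made one clockwise turn (not none, not two, not the other way: the wheel's angle lies between 3.14 and 9.42 rad), its handle at rest within 10 mm of where it began; the three loose things within 15 mm of their places (distance of handle from where it was at the start of the episode below 0.01 m and value of joint wheel between 3.14 and 9.42 rad and velocity of joint wheel between -0.05 and 0.05 rad/s and distance of each of core, plugbox, stand_foot from where it was at the start of the episode below 0.015 m); the robot touches nothing.
It fails at once if the handle is gripped or shoved hard: more than 18 N between fingers and handle (contact force between the fingers and handle above 18 N).
It fails at once if a loose thing by the bench is moved by more than 15 mm, or lifted (distance of any of core, plugbox, stand_foot from where it was at the start of the episode above 0.015 m).
It also fails if it takes over 64 s, if anything falls off the work surface, if the arm or the gripper's body presses on something with over 40 N, if the wrist force passes 120 N, or if a joint passes its speed limit or range.

## Working session

There is one attempt and no reset: what is moved stays moved. The work goes in short steps, Python scripts to look and compute and a tool call to move; the robot and the scene stay as the last step left them, time stands still between calls to the robot, and variables do not carry over. Pictures are saved under pics/ and viewed, at most 10 in all, crops included, and the job is handed in when it is done.

Besides the shell and the picture viewer there is one more tool, called after "Request:" as a command line: name --argument value ..., lists and objects as JSON in quotes. jog_arm: Moves the arm, as the interface text tells. Its arguments: {"type":"object","properties":{"series":{"type":"array"},"grip_force":{"type":"number"}},"required":["series"]}

```bash
mkdir -p pics
python3 - <<'E'
from station import bot, vision
import cv2
o=bot.get_obs(); print(o)
for n in("top","scene"):
    c=vision.camera(n); cv2.imwrite(f"pics/{n}0.png",c["frame"][:,:,::-1]); print(n,c["fx"],c["cx"],c["cy"],c["world_to_cam"])
E
```

```text
{'time': 0.0, 'joint_positions': array([-1.03239610e+00,  3.85550461e-01,  6.64409364e-03, -5.17997717e-04,
       -1.19398712e+00, -2.58593922e-01]), 'qd': array([-0.00065974, -0.00084607,  0.00040683, -0.00016178,  0.00025876,
        0.00132418]), 'joint_torque': array([ 5.80273645e-04, -3.92289269e+01,  1.88410628e+01,  4.18611825e+00,
       -4.61728399e-03, -4.20906105e-06]), 'tcp_pos': array([ 0.17246885, -0.60013333,  0.23022958]), 'tool_rot': array([ 3.13944211e+00, -7.10455314e-05, -2.86197738e+00]), 'wrist_force': array([0.17191758, 0.04873486, 0.11787309]), 'wrist_torque': array([-0.01481759,  0.00594427,  0.00853292]), 'finger_force': 0.0, 'opening': 0.9978915047047271}
top 624.0759304024915 324.2848244315124 245.73022439395027 [[-0.00613395 -0.9999304  -0.01007833  0.05805947]
 [-0.98742275  0.00764887 -0.15791709  0.57103088]
 [ 0.15798319  0.00898292 -0.98740094  0.96416124]
 [ 0.          0.          0.          1.        ]]
scene 614.3776577746115 324.75957902259745 248.30989851074781 [[ 0.58356452  0.81202129  0.008595   -0.39236459]
 [ 0.58621011 -0.41391216 -0.69644413 -0.25019277]
 [-0.56196989  0.41145857 -0.71755954  1.30456626]
 [ 0.          0.          0.          1.        ]]
```

View pics/top0.png

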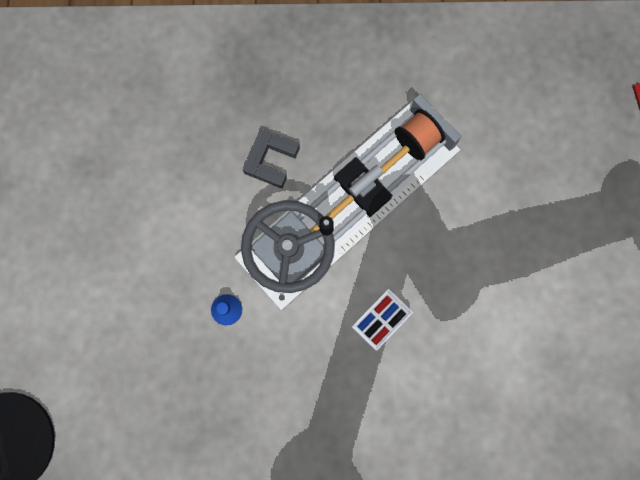

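View pics/scene0.png

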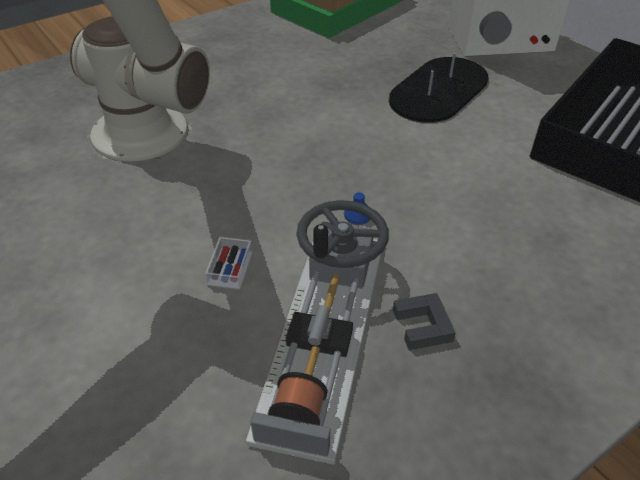

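The top view shows the wheel hub at about (287,245), the rim radius about 45 px, and the black handle at (326,225). The loose things are the core at (272,157), the plugbox at (382,319) and the foot at (226,309). In the scene view the handle runs from (321,226) at the top to (321,255) at the foot, with the hub at (343,229).

```bash
cat > h.py <<'E'
import numpy as np, cv2
from station import bot, vision
def ray(c,u,v):
    W=c["world_to_cam"];R=W[:3,:3]
    d=R.T@np.array([(u-c["cx"])/c["fx"],(v-c["cy"])/c["fy"],1]);return -R.T@W[:3,3],d
def plane(c,u,v,z):
    o,d=ray(c,u,v);return o+d*(z-o[2])/d[2]
def tri(c1,p1,c2,p2):
    o1,d1=ray(c1,*p1);o2,d2=ray(c2,*p2)
    s=np.linalg.lstsq(np.c_[d1,-d2],o2-o1,rcond=None)[0]
    a,b=o1+d1*s[0],o2+d2*s[1];return (a+b)/2,np.linalg.norm(a-b)
E
python3 - <<'E'
from h import *
t=vision.camera("top");s=vision.camera("scene")
def black(c,x0,x1,y0,y1,th):
    m=np.zeros((480,640),np.uint8);m[y0:y1,x0:x1]=(c["frame"][y0:y1,x0:x1].max(2)<th)
    n,l,st,ce=cv2.connectedComponentsWithStats(m);i=1+st[1:,4].argmax();return st[i],ce[i]
for th in(30,40,50):print(th,black(t,305,345,210,250,th),black(s,305,335,215,265,th))
# rim outer: dark gray mask, rays onto z=.09
g=t["frame"];m=np.zeros((480,640),np.uint8)
m[190:300,232:342]=(g[190:300,232:342].max(2)<105)
cs,_=cv2.findContours(m,cv2.RETR_EXTERNAL,cv2.CHAIN_APPROX_NONE);k=max(cs,key=cv2.contourArea)
print("rim contour",cv2.minEnclosingCircle(k),cv2.fitEllipse(k))
print("hub top",plane(t,287,245,.103),plane(s,343,229,.103),tri(t,(287,245),s,(343,229)))
P=np.hstack([cv2.resize(t["frame"][190:300,230:345],None,fx=4,fy=4),cv2.resize(s["frame"][190:300,290:365],None,fx=4,fy=4)])
cv2.imwrite("pics/crop.png",P[:,:,::-1])
for nm,(u,v) in dict(core=(272,157),box=(382,319),foot=(226,309)).items(): print(nm,plane(t,u,v,.02))
E
```

```text
30 (array([320, 217,  13,  18, 107], dtype=int32), array([325.71962617, 227.76635514])) (array([320, 234,   8,  11,  27], dtype=int32), array([324.96296296, 239.22222222]))
40 (array([319, 217,  14,  18, 166], dtype=int32), array([325.81927711, 226.25301205])) (array([314, 226,  14,  32, 396], dtype=int32), array([320.52272727, 242.19949495]))
50 (array([319, 217,  14,  18, 179], dtype=int32), array([325.64804469, 226.12849162])) (array([313, 225,  22,  34, 446], dtype=int32), array([321.02466368, 242.90358744]))
rim contour ((289.19683837890625, 244.51287841796875), 49.50198745727539) ((287.76202392578125, 245.48153686523438), (91.17715454101562, 94.10296630859375), 56.79348373413086)
hub top [0.56381625 0.11047836 0.103     ] [0.57256238 0.10544644 0.103     ] (array([0.5652957 , 0.11115597, 0.09405593]), np.float64(0.00012692769583951284))
core [0.72895989 0.14227437 0.02      ]
box [ 0.45402627 -0.0388713   0.02      ]
foot [0.47195709 0.21576003 0.02      ]
```

View pics/crop.png

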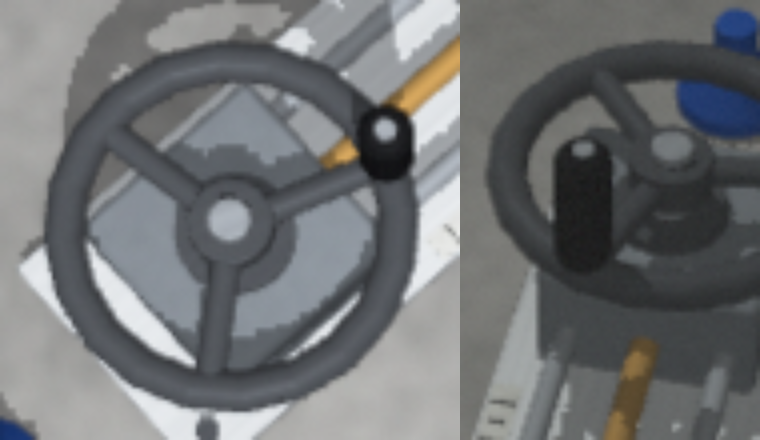

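The crop shows the hub cap at (287.0,244.5) in top and (343.2,226.8) in scene, and the handle's top at (326.5,222) in top and (320.8,227) in scene. I'll triangulate from these.

Run:
```python
from h import *
t=vision.camera("top");s=vision.camera("scene")
h=tri(t,(287,244.5),s,(343.2,226.8));a=tri(t,(326.5,222),s,(320.8,227));print("hub",h,"handle top",a)
print("hub plane",plane(t,287,244.5,.103),plane(s,343.2,226.8,.103),"rim",plane(t,287.8,246,.09))
print("handle planes",plane(t,326.5,222,.154),plane(s,320.8,227,.154))
d=a[0]-h[0];print(np.hypot(*d[:2]),np.degrees(np.arctan2(d[1],d[0])))
```

```text
hub (array([0.56539808, 0.11101016, 0.09895818]), np.float64(0.0005753140198398899)) handle top (array([0.58972786, 0.05013608, 0.1513303 ]), np.float64(0.0010159103047465373))
hub plane [0.56458939 0.11048092 0.103     ] [0.56880577 0.10865474 0.103     ] rim [0.56434131 0.11014021 0.09      ]
handle planes [0.5889335  0.04968396 0.154     ] [0.59219181 0.04898661 0.154     ]
0.06555602464150735 -68.214695861101
```

Request:
jog_arm --series '[{"dx": -31, "dy": 25.7, "gripper": 0}, {"dx": -31, "dy": 25.7, "gripper": 0}, {"dx": -31, "dy": 25.7, "gripper": 0}, {"dx": -31, "dy": 25.7, "gripper": 0}, {"dx": -31, "dy": 25.7, "gripper": 0}, {"dx": -31, "dy": 25.7, "gripper": 0}, {"dx": -31, "dy": 25.7, "gripper": 0}, {"dx": -31, "dy": 25.7, "gripper": 0}, {"dx": -31, "dy": 25.7, "gripper": 0}, {"dx": -31, "dy": 25.7, "gripper": 0}]' --grip_force 20

```text
invalid input at $.series[0]: expected keys dx, dy, dz, twist, gripper
```

Request:
jog_arm --series '[{"dx": -31, "dy": 25.7, "gripper": 0}, {"dx": -31, "dy": 25.7, "gripper": 0}, {"dx": -31, "dy": 25.7, "gripper": 0}, {"dx": -31, "dy": 25.7, "gripper": 0}, {"dx": -31, "dy": 25.7, "gripper": 0}, {"dx": -31, "dy": 25.7, "gripper": 0}, {"dx": -31, "dy": 25.7, "gripper": 0}, {"dx": -31, "dy": 25.7, "gripper": 0}, {"dx": -31, "dy": 25.7, "gripper": 0}, {"dx": -31, "dy": 25.7, "gripper": 0}]'

```text
invalid input at $.series[0]: expected keys dx, dy, dz, twist, gripper
```

Request:
jog_arm --series '[{"twist": -0.146, "gripper": 0}, {"twist": -0.146, "gripper": 0}, {"twist": -0.146, "gripper": 0}, {"twist": -0.146, "gripper": 0}, {"twist": -0.146, "gripper": 0}, {"twist": -0.146, "gripper": 0}, {"twist": -0.146, "gripper": 0}, {"twist": -0.146, "gripper": 0}, {"twist": -0.146, "gripper": 0}, {"twist": -0.146, "gripper": 0}]'

```text
invalid input at $.series[0]: expected keys dx, dy, dz, twist, gripper
```

Request:
jog_arm --series '[{"dx": -31, "dy": 25.7, "dz": 0, "twist": 0, "gripper": 0}, {"dx": -31, "dy": 25.7, "dz": 0, "twist": 0, "gripper": 0}, {"dx": -31, "dy": 25.7, "dz": 0, "twist": 0, "gripper": 0}, {"dx": -31, "dy": 25.7, "dz": 0, "twist": 0, "gripper": 0}, {"dx": -31, "dy": 25.7, "dz": 0, "twist": 0, "gripper": 0}, {"dx": -31, "dy": 25.7, "dz": 0, "twist": 0, "gripper": 0}, {"dx": -31, "dy": 25.7, "dz": 0, "twist": 0, "gripper": 0}, {"dx": -31, "dy": 25.7, "dz": 0, "twist": 0, "gripper": 0}, {"dx": -31, "dy": 25.7, "dz": 0, "twist": 0, "gripper": 0}, {"dx": -31, "dy": 25.7, "dz": 0, "twist": 0, "gripper": 0}]' --grip_force 20

```text
time: 1.55
tcp_pos: [0.4002, -0.2669, 0.2315]
tool_rot: [-3.141, 0.0, -2.862]
wrist_force: [1.0, 0.7, 0.7]
opening: 0.002
finger_force: 0.0
```

Request:
jog_arm --series '[{"dx": -31, "dy": 25.7, "dz": 0, "twist": 0, "gripper": 0}, {"dx": -31, "dy": 25.7, "dz": 0, "twist": 0, "gripper": 0}, {"dx": -31, "dy": 25.7, "dz": 0, "twist": 0, "gripper": 0}, {"dx": -31, "dy": 25.7, "dz": 0, "twist": 0, "gripper": 0}, {"dx": -31, "dy": 25.7, "dz": 0, "twist": 0, "gripper": 0}, {"dx": -31, "dy": 25.7, "dz": 0, "twist": 0, "gripper": 0}, {"dx": -31, "dy": 25.7, "dz": 0, "twist": 0, "gripper": 0}, {"dx": -31, "dy": 25.7, "dz": 0, "twist": 0, "gripper": 0}, {"dx": -31, "dy": 25.7, "dz": 0, "twist": 0, "gripper": 0}, {"dx": -31, "dy": 25.7, "dz": 0, "twist": 0, "gripper": 0}]'

```text
time: 2.8
tcp_pos: [0.6272, 0.0657, 0.2313]
tool_rot: [3.142, -0.0, -2.862]
wrist_force: [0.0, -1.1, -0.2]
opening: -0.001
finger_force: 0.0
```

Request:
jog_arm --series '[{"dx": 0, "dy": 0, "dz": 0, "twist": -0.146, "gripper": 0}, {"dx": 0, "dy": 0, "dz": 0, "twist": -0.146, "gripper": 0}, {"dx": 0, "dy": 0, "dz": 0, "twist": -0.146, "gripper": 0}, {"dx": 0, "dy": 0, "dz": 0, "twist": -0.146, "gripper": 0}, {"dx": 0, "dy": 0, "dz": 0, "twist": -0.146, "gripper": 0}, {"dx": 0, "dy": 0, "dz": 0, "twist": -0.146, "gripper": 0}, {"dx": 0, "dy": 0, "dz": 0, "twist": -0.146, "gripper": 0}, {"dx": 0, "dy": 0, "dz": 0, "twist": -0.146, "gripper": 0}, {"dx": 0, "dy": 0, "dz": 0, "twist": -0.146, "gripper": 0}, {"dx": 0, "dy": 0, "dz": 0, "twist": -0.146, "gripper": 0}]'

```text
time: 4.05
tcp_pos: [0.6265, 0.0646, 0.2312]
tool_rot: [3.141, 0.0, -1.397]
wrist_force: [-0.3, -0.6, 0.2]
opening: -0.002
finger_force: 0.0
```

```bash
python3 -c "
from h import *
o=bot.get_obs();print(o['time'],o['tcp_pos'],o['tool_rot'],np.degrees(o['joint_positions']),o['opening'],o['wrist_force'])"
```

```text
4.05 [0.62649031 0.06456591 0.231195  ] [ 3.14136511e+00  5.96413045e-05 -1.39702228e+00] [ 2.05795164e+01  2.25240778e+01  1.18350790e+00 -6.18563242e-03
 -6.86716140e+01 -1.06207463e+01] -0.0018347763235599618 [-0.30271178 -0.6003323   0.21951714]
```

Request:
jog_arm --series '[{"dx": 0, "dy": 0, "dz": 0, "twist": -0.158, "gripper": 0}, {"dx": 0, "dy": 0, "dz": 0, "twist": -0.158, "gripper": 0}, {"dx": 0, "dy": 0, "dz": 0, "twist": -0.158, "gripper": 0}, {"dx": 0, "dy": 0, "dz": 0, "twist": -0.158, "gripper": 0}, {"dx": 0, "dy": 0, "dz": 0, "twist": -0.158, "gripper": 0}, {"dx": 0, "dy": 0, "dz": 0, "twist": -0.158, "gripper": 0}, {"dx": 0, "dy": 0, "dz": 0, "twist": -0.158, "gripper": 0}, {"dx": 0, "dy": 0, "dz": 0, "twist": -0.158, "gripper": 0}, {"dx": 0, "dy": 0, "dz": 0, "twist": -0.158, "gripper": 0}, {"dx": 0, "dy": 0, "dz": 0, "twist": -0.158, "gripper": 0}]'

```text
time: 5.3
tcp_pos: [0.6265, 0.0646, 0.2312]
tool_rot: [-3.142, 0.0, 0.183]
wrist_force: [-0.8, 0.6, -1.0]
opening: 0.001
finger_force: 0.0
```

Request:
jog_arm --series '[{"dx": 0, "dy": 0, "dz": 0, "twist": -0.158, "gripper": 0}, {"dx": 0, "dy": 0, "dz": 0, "twist": -0.158, "gripper": 0}, {"dx": 0, "dy": 0, "dz": 0, "twist": -0.158, "gripper": 0}, {"dx": 0, "dy": 0, "dz": 0, "twist": -0.158, "gripper": 0}, {"dx": 0, "dy": 0, "dz": 0, "twist": -0.158, "gripper": 0}, {"dx": 0, "dy": 0, "dz": 0, "twist": -0.158, "gripper": 0}, {"dx": 0, "dy": 0, "dz": 0, "twist": -0.158, "gripper": 0}, {"dx": 0, "dy": 0, "dz": 0, "twist": -0.158, "gripper": 0}, {"dx": 0, "dy": 0, "dz": 0, "twist": -0.158, "gripper": 0}, {"dx": 0, "dy": 0, "dz": 0, "twist": -0.158, "gripper": 0}]'

```text
time: 6.55
tcp_pos: [0.6265, 0.0646, 0.2312]
tool_rot: [-3.141, -0.0, 1.763]
wrist_force: [-1.1, 0.3, -0.0]
opening: 0.001
finger_force: 0.0
```

```bash
python3 -c "
from h import *
o=bot.get_obs();print(o['time'],o['tcp_pos'],o['tool_rot'],np.degrees(o['joint_positions']))
p=[vision.camera(n)['frame'] for n in ('wrist','scene')]
cv2.imwrite('pics/ws.png',np.hstack([cv2.resize(p[0],(400,300)),cv2.resize(p[1][120:345,200:500],(400,300))])[:,:,::-1])"
```

```text
6.55 [0.62646632 0.06455759 0.23119667] [-3.14134098e+00 -5.18859940e-05  1.76338693e+00] [ 2.05797916e+01  2.25223031e+01  1.18082086e+00 -5.71422814e-03
 -6.86722453e+01  1.70456916e+02]
```

View pics/ws.png

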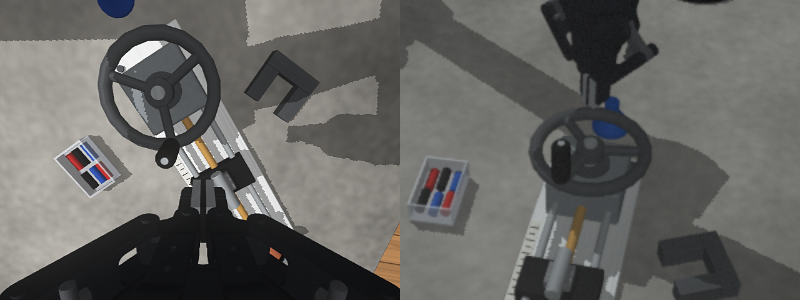

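The wrist view shows the shut fingertips just short of the handle (168,152), and the scene view shows the narrow tips over the wheel. I'll descend beside the handle, then close up slowly.

Request:
jog_arm --series '[{"dx": 0, "dy": 0, "dz": 13, "twist": 0, "gripper": 0}, {"dx": 0, "dy": 0, "dz": 13, "twist": 0, "gripper": 0}, {"dx": 0, "dy": 0, "dz": 13, "twist": 0, "gripper": 0}, {"dx": 0, "dy": 0, "dz": 13, "twist": 0, "gripper": 0}, {"dx": 0, "dy": 0, "dz": 13, "twist": 0, "gripper": 0}, {"dx": 0, "dy": 0, "dz": 13, "twist": 0, "gripper": 0}, {"dx": 0, "dy": 0, "dz": 13, "twist": 0, "gripper": 0}, {"dx": 0, "dy": 0, "dz": 9, "twist": 0, "gripper": 0}, {"dx": 0, "dy": 0, "dz": 4, "twist": 0, "gripper": 0}, {"dx": 0, "dy": 0, "dz": 0, "twist": 0, "gripper": 0}]'

```text
time: 7.9
tcp_pos: [0.6266, 0.0645, 0.1272]
tool_rot: [-3.142, 0.0, 1.758]
wrist_force: [-0.4, -0.5, -0.8]
opening: 0.002
finger_force: 0.0
```

Request:
jog_arm --series '[{"dx": -0.3, "dy": -1.5, "dz": 0, "twist": 0, "gripper": 0}, {"dx": -0.3, "dy": -1.5, "dz": 0, "twist": 0, "gripper": 0}, {"dx": -0.3, "dy": -1.5, "dz": 0, "twist": 0, "gripper": 0}, {"dx": -0.3, "dy": -1.5, "dz": 0, "twist": 0, "gripper": 0}, {"dx": -0.3, "dy": -1.5, "dz": 0, "twist": 0, "gripper": 0}, {"dx": -0.3, "dy": -1.5, "dz": 0, "twist": 0, "gripper": 0}, {"dx": -0.3, "dy": -1.5, "dz": 0, "twist": 0, "gripper": 0}, {"dx": -0.3, "dy": -1.5, "dz": 0, "twist": 0, "gripper": 0}, {"dx": 0, "dy": 0, "dz": 0, "twist": 0, "gripper": 0}, {"dx": 0, "dy": 0, "dz": 0, "twist": 0, "gripper": 0}]'

```text
time: 9.15
tcp_pos: [0.6153, 0.06, 0.1273]
tool_rot: [3.142, -0.0, 1.758]
wrist_force: [0.5, -0.3, 1.1]
opening: 0.0
finger_force: 0.0
```

Run:
```python
from h import *
o=bot.get_obs();p=o['tcp_pos'];y=o['tool_rot'][2];print(o['time'],p,o['tool_rot'],o['wrist_force'])
C=np.array([.565,.1105]);N=90;r=p[:2]-C;print("radius",np.hypot(*r),np.degrees(np.arctan2(r[1],r[0])))
a=np.radians(335)/N;tw=np.radians(327)/N
for i in range(0,N+1,10):
    c,s=np.cos(-a*i),np.sin(-a*i);q=np.array([[c,-s],[s,c]])@r
    c2,s2=np.cos(-a*(i+1)),np.sin(-a*(i+1));D=(np.array([[c2,-s2],[s2,c2]])@r-q)*1e3
    yy=y-tw*i;print(i,C+q,"dx %.2f dy %.2f"%(D@[np.cos(yy),np.sin(yy)],D@[np.sin(yy),-np.cos(yy)]),tw)
```

```text
9.15 [0.61525739 0.06000115 0.12731669] [ 3.14152183e+00 -1.59854914e-05  1.75823801e+00] [ 0.47674082 -0.31005033  1.13279035]
radius 0.07124562768527265 -45.137307749847224
0 [0.61525739 0.06000115] dx -2.47 dy -3.91 0.06341362948912731
10 [0.57447257 0.0398869 ] dx -2.41 dy -3.95 0.06341362948912731
20 [0.52982853 0.04854108] dx -2.35 dy -3.99 0.06341362948912731
30 [0.49951368 0.0824379 ] dx -2.29 dy -4.02 0.06341362948912731
40 [0.49587856 0.12776748] dx -2.22 dy -4.06 0.06341362948912731
50 [0.52040416 0.16606213] dx -2.16 dy -4.09 0.06341362948912731
60 [0.56309851 0.18172025] dx -2.10 dy -4.13 0.06341362948912731
70 [0.60656755 0.16836258] dx -2.03 dy -4.16 0.06341362948912731
80 [0.63310159 0.13143116] dx -1.97 dy -4.19 0.06341362948912731
90 [0.6318904  0.08597219] dx -1.90 dy -4.22 0.06341362948912731
```

Request:
jog_arm --series '[{"dx": -1.2, "dy": -1.97, "dz": 0, "twist": 0.032, "gripper": 0}, {"dx": -1.2, "dy": -1.97, "dz": 0, "twist": 0.032, "gripper": 0}, {"dx": -1.2, "dy": -1.97, "dz": 0, "twist": 0.032, "gripper": 0}, {"dx": -1.2, "dy": -1.97, "dz": 0, "twist": 0.032, "gripper": 0}, {"dx": -1.2, "dy": -1.97, "dz": 0, "twist": 0.032, "gripper": 0}, {"dx": -1.2, "dy": -1.97, "dz": 0, "twist": 0.032, "gripper": 0}, {"dx": -1.2, "dy": -1.97, "dz": 0, "twist": 0.032, "gripper": 0}, {"dx": -1.2, "dy": -1.97, "dz": 0, "twist": 0.032, "gripper": 0}, {"dx": -1.2, "dy": -1.97, "dz": 0, "twist": 0.032, "gripper": 0}, {"dx": -1.2, "dy": -1.97, "dz": 0, "twist": 0.032, "gripper": 0}]'

```text
time: 10.4
tcp_pos: [0.596, 0.0471, 0.1273]
tool_rot: [-3.142, 0.0, 1.436]
wrist_force: [1.6, -1.8, -0.7]
opening: 0.001
finger_force: 1.1
```

```bash
cat > st.py <<'E'
from h import *
o=bot.get_obs();p=o['tcp_pos'];r=p[:2]-[.565,.1105];t=vision.camera("top")["frame"];f=o['wrist_force']
print(o['time'],p,np.degrees(o['tool_rot'][2]),"q6",np.degrees(o['joint_positions'][5]),"F",f,"rad",np.hypot(*r),"ang",np.degrees(np.arctan2(r[1],r[0])))
import sys
if len(sys.argv)>1:
    w=vision.camera("wrist")["frame"]
    cv2.imwrite(sys.argv[1],np.hstack([cv2.resize(w,(400,300)),cv2.resize(t[170:320,200:400],(400,300))])[:,:,::-1])
E
python3 st.py pics/p1.png
```

```text
10.4 [0.59598679 0.04705792 0.12733252] 82.28270720080103 q6 152.25967527870756 F [ 1.62759732 -1.75209385 -0.72094981] rad 0.07060509054428266 ang -63.96789055225528
```

View pics/p1.png

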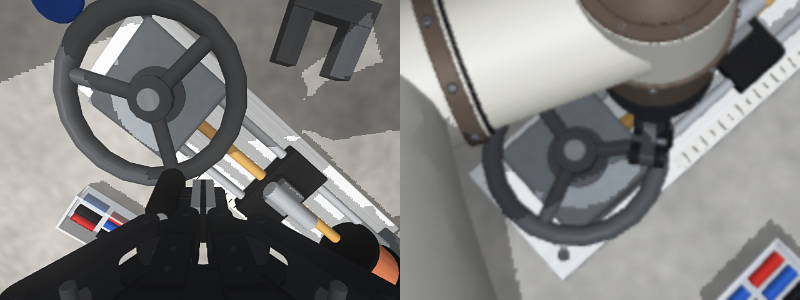

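The fingers touch the handle at (168,190) in the wrist view with their −y face, at a gentle 2 N or so, and the push has begun. I'll continue round.

Request:
jog_arm --series '[{"dx": -2.32, "dy": -3.95, "dz": 0, "twist": 0.06, "gripper": 0}, {"dx": -2.32, "dy": -3.95, "dz": 0, "twist": 0.06, "gripper": 0}, {"dx": -2.32, "dy": -3.95, "dz": 0, "twist": 0.06, "gripper": 0}, {"dx": -2.32, "dy": -3.95, "dz": 0, "twist": 0.06, "gripper": 0}, {"dx": -2.32, "dy": -3.95, "dz": 0, "twist": 0.06, "gripper": 0}, {"dx": -2.32, "dy": -3.95, "dz": 0, "twist": 0.06, "gripper": 0}, {"dx": -2.32, "dy": -3.95, "dz": 0, "twist": 0.06, "gripper": 0}, {"dx": -2.32, "dy": -3.95, "dz": 0, "twist": 0.06, "gripper": 0}, {"dx": -2.32, "dy": -3.95, "dz": 0, "twist": 0.06, "gripper": 0}, {"dx": -2.32, "dy": -3.95, "dz": 0, "twist": 0.06, "gripper": 0}]'

```text
time: 11.75
tcp_pos: [0.5511, 0.0414, 0.1273]
tool_rot: [-3.141, 0.0, 0.836]
wrist_force: [1.3, -1.0, -2.0]
opening: -0.0
finger_force: 0.9
```

```bash
python3 st.py
```

```text
11.75 [0.55113677 0.04141579 0.12731986] 47.905422585739764 q6 116.80565627309203 F [ 1.29067391 -1.00802205 -1.9818121 ] rad 0.07046145773329171 ang -101.34692051631403
```

Request:
jog_arm --series '[{"dx": -2.13, "dy": -4.06, "dz": 0, "twist": 0.06, "gripper": 0}, {"dx": -2.13, "dy": -4.06, "dz": 0, "twist": 0.06, "gripper": 0}, {"dx": -2.13, "dy": -4.06, "dz": 0, "twist": 0.06, "gripper": 0}, {"dx": -2.13, "dy": -4.06, "dz": 0, "twist": 0.06, "gripper": 0}, {"dx": -2.13, "dy": -4.06, "dz": 0, "twist": 0.06, "gripper": 0}, {"dx": -2.13, "dy": -4.06, "dz": 0, "twist": 0.06, "gripper": 0}, {"dx": -2.13, "dy": -4.06, "dz": 0, "twist": 0.06, "gripper": 0}, {"dx": -2.13, "dy": -4.06, "dz": 0, "twist": 0.06, "gripper": 0}, {"dx": -2.13, "dy": -4.06, "dz": 0, "twist": 0.06, "gripper": 0}, {"dx": -2.13, "dy": -4.06, "dz": 0, "twist": 0.06, "gripper": 0}]'

```text
time: 13.05
tcp_pos: [0.5116, 0.0635, 0.1274]
tool_rot: [3.141, 0.001, 0.237]
wrist_force: [0.7, -1.9, 0.2]
opening: 0.001
finger_force: 0.9
```

Request:
jog_arm --series '[{"dx": -1.93, "dy": -4.15, "dz": 0, "twist": 0.06, "gripper": 0}, {"dx": -1.93, "dy": -4.15, "dz": 0, "twist": 0.06, "gripper": 0}, {"dx": -1.93, "dy": -4.15, "dz": 0, "twist": 0.06, "gripper": 0}, {"dx": -1.93, "dy": -4.15, "dz": 0, "twist": 0.06, "gripper": 0}, {"dx": -1.93, "dy": -4.15, "dz": 0, "twist": 0.06, "gripper": 0}, {"dx": -1.93, "dy": -4.15, "dz": 0, "twist": 0.06, "gripper": 0}, {"dx": -1.93, "dy": -4.15, "dz": 0, "twist": 0.06, "gripper": 0}, {"dx": -1.93, "dy": -4.15, "dz": 0, "twist": 0.06, "gripper": 0}, {"dx": -1.93, "dy": -4.15, "dz": 0, "twist": 0.06, "gripper": 0}, {"dx": -1.93, "dy": -4.15, "dz": 0, "twist": 0.06, "gripper": 0}]'

```text
time: 14.3
tcp_pos: [0.4934, 0.1047, 0.1273]
tool_rot: [3.139, 0.002, -0.363]
wrist_force: [-0.0, -2.9, 1.1]
opening: 0.001
finger_force: 1.0
```

```bash
python3 st.py pics/p2.png
```

```text
14.3 [0.49338088 0.10469551 0.12731324] -20.804418230577827 q6 38.74295251039864 F [-0.03046947 -2.85231467  1.10827627] rad 0.07185394816624475 ang -175.3664979453428
```

View pics/p2.png

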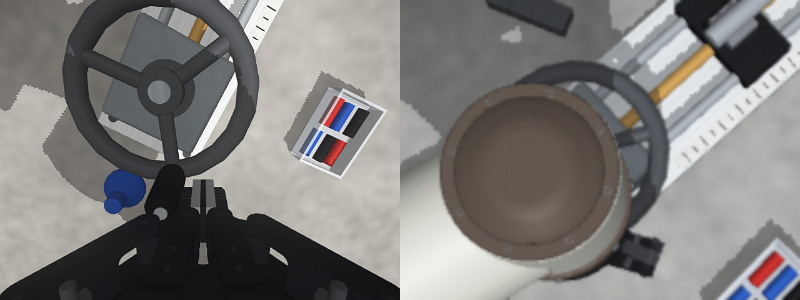

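The wrist view shows the handle still on the finger's side at (165,190). The wheel follows, and the blue foot is well below. I'll go on.

Request:
jog_arm --series '[{"dx": -1.6, "dy": -4.24, "dz": 0, "twist": 0.06, "gripper": 0}, {"dx": -1.6, "dy": -4.24, "dz": 0, "twist": 0.06, "gripper": 0}, {"dx": -1.6, "dy": -4.24, "dz": 0, "twist": 0.06, "gripper": 0}, {"dx": -1.6, "dy": -4.24, "dz": 0, "twist": 0.06, "gripper": 0}, {"dx": -1.6, "dy": -4.24, "dz": 0, "twist": 0.06, "gripper": 0}, {"dx": -1.6, "dy": -4.24, "dz": 0, "twist": 0.06, "gripper": 0}, {"dx": -1.6, "dy": -4.24, "dz": 0, "twist": 0.06, "gripper": 0}, {"dx": -1.6, "dy": -4.24, "dz": 0, "twist": 0.06, "gripper": 0}, {"dx": -1.6, "dy": -4.24, "dz": 0, "twist": 0.06, "gripper": 0}, {"dx": -1.6, "dy": -4.24, "dz": 0, "twist": 0.06, "gripper": 0}]'

```text
time: 15.65
tcp_pos: [0.5053, 0.1478, 0.1272]
tool_rot: [3.139, 0.001, -0.962]
wrist_force: [-1.9, -0.5, 1.1]
opening: 0.002
finger_force: 1.1
```

Request:
jog_arm --series '[{"dx": -1.5, "dy": -4.32, "dz": 0, "twist": 0.06, "gripper": 0}, {"dx": -1.5, "dy": -4.32, "dz": 0, "twist": 0.06, "gripper": 0}, {"dx": -1.5, "dy": -4.32, "dz": 0, "twist": 0.06, "gripper": 0}, {"dx": -1.5, "dy": -4.32, "dz": 0, "twist": 0.06, "gripper": 0}, {"dx": -1.5, "dy": -4.32, "dz": 0, "twist": 0.06, "gripper": 0}, {"dx": -1.5, "dy": -4.32, "dz": 0, "twist": 0.06, "gripper": 0}, {"dx": -1.5, "dy": -4.32, "dz": 0, "twist": 0.06, "gripper": 0}, {"dx": -1.5, "dy": -4.32, "dz": 0, "twist": 0.06, "gripper": 0}, {"dx": -1.5, "dy": -4.32, "dz": 0, "twist": 0.06, "gripper": 0}, {"dx": -1.5, "dy": -4.32, "dz": 0, "twist": 0.06, "gripper": 0}]'

```text
time: 16.9
tcp_pos: [0.5408, 0.176, 0.1272]
tool_rot: [3.139, -0.001, -1.562]
wrist_force: [-2.0, 0.5, 1.7]
opening: -0.002
finger_force: 1.0
```

```bash
python3 st.py
```

```text
16.9 [0.54078141 0.17604606 0.12724031] -89.51535926612996 q6 -33.81736208138525 F [-1.97955313  0.46332293  1.689219  ] rad 0.06987721695232457 ang 110.27874679988064
```

Request:
jog_arm --series '[{"dx": -1.3, "dy": -4.39, "dz": 0, "twist": 0.06, "gripper": 0}, {"dx": -1.3, "dy": -4.39, "dz": 0, "twist": 0.06, "gripper": 0}, {"dx": -1.3, "dy": -4.39, "dz": 0, "twist": 0.06, "gripper": 0}, {"dx": -1.3, "dy": -4.39, "dz": 0, "twist": 0.06, "gripper": 0}, {"dx": -1.3, "dy": -4.39, "dz": 0, "twist": 0.06, "gripper": 0}, {"dx": -1.3, "dy": -4.39, "dz": 0, "twist": 0.06, "gripper": 0}, {"dx": -1.3, "dy": -4.39, "dz": 0, "twist": 0.06, "gripper": 0}, {"dx": -1.3, "dy": -4.39, "dz": 0, "twist": 0.06, "gripper": 0}, {"dx": -1.3, "dy": -4.39, "dz": 0, "twist": 0.06, "gripper": 0}, {"dx": -1.3, "dy": -4.39, "dz": 0, "twist": 0.06, "gripper": 0}]'

```text
time: 18.2
tcp_pos: [0.5859, 0.1776, 0.1272]
tool_rot: [3.14, -0.001, -2.162]
wrist_force: [-1.3, 1.0, 1.0]
opening: 0.004
finger_force: 1.0
```

Request:
jog_arm --series '[{"dx": -1.1, "dy": -4.45, "dz": 0, "twist": 0.06, "gripper": 0}, {"dx": -1.1, "dy": -4.45, "dz": 0, "twist": 0.06, "gripper": 0}, {"dx": -1.1, "dy": -4.45, "dz": 0, "twist": 0.06, "gripper": 0}, {"dx": -1.1, "dy": -4.45, "dz": 0, "twist": 0.06, "gripper": 0}, {"dx": -1.1, "dy": -4.45, "dz": 0, "twist": 0.06, "gripper": 0}, {"dx": -1.1, "dy": -4.45, "dz": 0, "twist": 0.06, "gripper": 0}, {"dx": -1.1, "dy": -4.45, "dz": 0, "twist": 0.06, "gripper": 0}, {"dx": -1.1, "dy": -4.45, "dz": 0, "twist": 0.06, "gripper": 0}, {"dx": -1.1, "dy": -4.45, "dz": 0, "twist": 0.06, "gripper": 0}, {"dx": -1.1, "dy": -4.45, "dz": 0, "twist": 0.06, "gripper": 0}]'

```text
time: 19.45
tcp_pos: [0.6232, 0.1519, 0.1272]
tool_rot: [3.141, -0.0, -2.762]
wrist_force: [-0.4, 2.7, 0.9]
opening: -0.0
finger_force: 1.0
```

```bash
python3 st.py pics/p3.png
```

```text
19.45 [0.62315326 0.15186276 0.12716324] -158.2231470016493 q6 -96.27575245499918 F [-0.42269695  2.69278273  0.93573974] rad 0.0713630142703995 ang 35.423157438610694
```

View pics/p3.png

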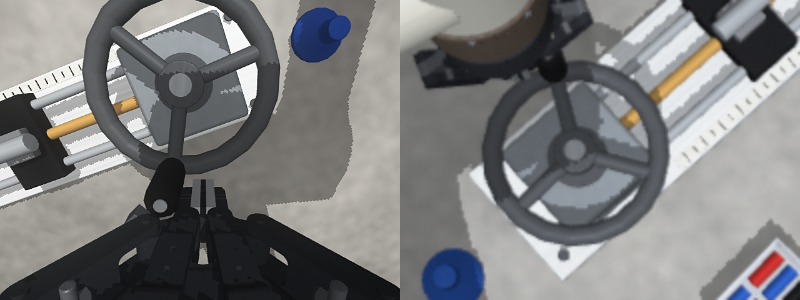

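Wrist view: the handle is at (165,190) on the finger's side. Top view: the handle spoke points at about 11° world, so the finger leads by about 24°.

Request:
jog_arm --series '[{"dx": -0.8, "dy": -4.5, "dz": 0, "twist": 0.06, "gripper": 0}, {"dx": -0.8, "dy": -4.5, "dz": 0, "twist": 0.06, "gripper": 0}, {"dx": -0.8, "dy": -4.5, "dz": 0, "twist": 0.06, "gripper": 0}, {"dx": -0.8, "dy": -4.5, "dz": 0, "twist": 0.06, "gripper": 0}, {"dx": -0.8, "dy": -4.5, "dz": 0, "twist": 0.06, "gripper": 0}, {"dx": -0.8, "dy": -4.5, "dz": 0, "twist": 0.06, "gripper": 0}, {"dx": -0.8, "dy": -4.5, "dz": 0, "twist": 0.06, "gripper": 0}, {"dx": -0.8, "dy": -4.5, "dz": 0, "twist": 0.06, "gripper": 0}, {"dx": -0.8, "dy": -4.5, "dz": 0, "twist": 0.06, "gripper": 0}, {"dx": -0.8, "dy": -4.5, "dz": 0, "twist": 0.06, "gripper": 0}]'

```text
time: 20.8
tcp_pos: [0.6362, 0.1088, 0.1272]
tool_rot: [3.141, 0.0, 2.922]
wrist_force: [0.1, 2.5, 0.1]
opening: -0.0
finger_force: 1.0
```

Request:
jog_arm --series '[{"dx": -0.6, "dy": -4.53, "dz": 0, "twist": 0.06, "gripper": 0}, {"dx": -0.6, "dy": -4.53, "dz": 0, "twist": 0.06, "gripper": 0}, {"dx": -0.6, "dy": -4.53, "dz": 0, "twist": 0.06, "gripper": 0}, {"dx": -0.6, "dy": -4.53, "dz": 0, "twist": 0.06, "gripper": 0}, {"dx": -0.6, "dy": -4.53, "dz": 0, "twist": 0.06, "gripper": 0}, {"dx": -0.6, "dy": -4.53, "dz": 0, "twist": 0.06, "gripper": 0}, {"dx": -0.6, "dy": -4.53, "dz": 0, "twist": 0.06, "gripper": 0}, {"dx": -0.6, "dy": -4.53, "dz": 0, "twist": 0.06, "gripper": 0}, {"dx": -0.4, "dy": -3, "dz": 0, "twist": 0.04, "gripper": 0}, {"dx": 0, "dy": 0, "dz": 0, "twist": 0, "gripper": 0}]'

```text
time: 22.05
tcp_pos: [0.6239, 0.0711, 0.1272]
tool_rot: [3.141, -0.0, 2.403]
wrist_force: [0.6, 1.8, -1.3]
opening: -0.002
finger_force: 0.6
```

```bash
python3 st.py
python3 - <<'E'
from h import *
t=vision.camera("top");s=vision.camera("scene")
cv2.imwrite("pics/p4.png",np.hstack([cv2.resize(t["frame"][190:300,230:345],None,fx=3.5,fy=3.5),cv2.resize(s["frame"][190:300,290:365],None,fx=3.5,fy=3.5)])[:,:,::-1])
E
```

```text
22.05 [0.62385215 0.07114786 0.127249  ] 137.65735447402923 q6 -153.5815508719927 F [ 0.55369204  1.80028144 -1.27309035] rad 0.07079665550893079 ang -33.76910028034516
```

View pics/p4.png

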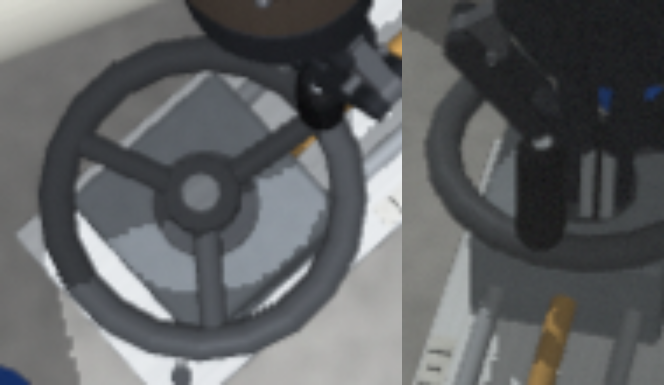

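The handle's top is at (543,140) in the right half of the crop, which is about (330.3,230.0) in the scene image. It began at (320.8,227), so it is short by some degrees.

Run:
```python
from h import *
s=vision.camera("scene");C=np.array([.5688,.1087])  # hub by the scene camera alone
for u,v in((320.8,227),(330.3,230)):
    p=plane(s,u,v,.152)[:2];d=p-C;print(p,np.hypot(*d),np.degrees(np.arctan2(d[1],d[0])))
```

```text
[0.59050155 0.05019961] 0.062395939151412685 -69.64695027712852
[0.60339392 0.05772767] 0.06160289811318321 -55.83603128488675
```

Request:
jog_arm --series '[{"dx": -0.45, "dy": -4, "dz": 0, "twist": 0.035, "gripper": 0}, {"dx": -0.45, "dy": -4, "dz": 0, "twist": 0.035, "gripper": 0}, {"dx": -0.45, "dy": -4, "dz": 0, "twist": 0.035, "gripper": 0}, {"dx": -0.25, "dy": -2, "dz": 0, "twist": 0.018, "gripper": 0}, {"dx": -0.25, "dy": -2, "dz": 0, "twist": 0.018, "gripper": 0}, {"dx": 0, "dy": 0, "dz": 0, "twist": 0, "gripper": 0}, {"dx": 0, "dy": 4, "dz": 0, "twist": 0, "gripper": 0}, {"dx": 0, "dy": 8, "dz": 0, "twist": 0, "gripper": 0}, {"dx": 0, "dy": 8, "dz": 0, "twist": 0, "gripper": 0}, {"dx": 0, "dy": 0, "dz": 0, "twist": 0, "gripper": 0}]'

```text
time: 23.5
tcp_pos: [0.6297, 0.0718, 0.1271]
tool_rot: [-3.141, 0.0, 2.261]
wrist_force: [-0.9, 0.7, -0.1]
opening: 0.0
finger_force: 0.0
```

Request:
jog_arm --series '[{"dx": 0, "dy": 0, "dz": -20, "twist": 0, "gripper": 0}, {"dx": 0, "dy": 0, "dz": -20, "twist": 0, "gripper": 0}, {"dx": 0, "dy": 0, "dz": -20, "twist": 0, "gripper": 0}, {"dx": 0, "dy": 20, "dz": -20, "twist": 0, "gripper": 0}, {"dx": 0, "dy": 30, "dz": -20, "twist": 0, "gripper": 0}, {"dx": 0, "dy": 30, "dz": 0, "twist": 0, "gripper": 0}, {"dx": 0, "dy": 30, "dz": 0, "twist": 0, "gripper": 0}, {"dx": 0, "dy": 30, "dz": 0, "twist": 0, "gripper": 0}, {"dx": 0, "dy": 0, "dz": 0, "twist": 0, "gripper": 0}, {"dx": 0, "dy": 0, "dz": 0, "twist": 0, "gripper": 0}]'

```text
time: 24.75
tcp_pos: [0.7368, 0.1601, 0.2269]
tool_rot: [-3.14, -0.0, 2.26]
wrist_force: [-0.5, -1.1, -0.3]
opening: 0.003
finger_force: 0.0
```

```bash
python3 st.py
python3 - <<'E'
from h import *
t=vision.camera("top");s=vision.camera("scene")
cv2.imwrite("pics/p5.png",np.hstack([cv2.resize(t["frame"][190:300,230:345],None,fx=4,fy=4),cv2.resize(s["frame"][190:300,290:365],None,fx=4,fy=4)])[:,:,::-1])
E
```

```text
24.75 [0.73679735 0.16006134 0.22689162] 129.50850612848845 q6 -164.982291670351 F [-0.45746768 -1.11219171 -0.30793575] rad 0.17880339477398607 ang 16.092174439117493
```

View pics/p5.png

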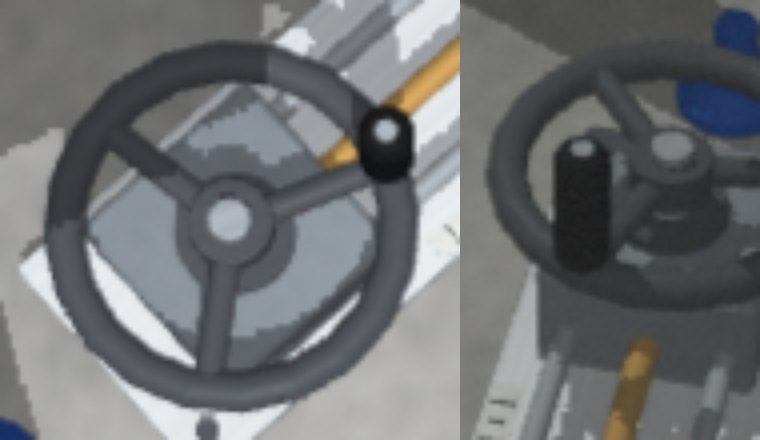

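The handle's top is back at (386,128) in the top crop and (583,148) in the scene crop, the same pixels as at the start (within about 1 mm). The arm is clear, so I'm handing in.

```bash
python3 -c "
from station import bot
print(bot.hand_in())"
```

```text
the job is handed in; nothing more can be done
None
```

I pushed the hand wheel one full clockwise turn with closed fingers (I read about 3 N at most). The handle is back at its starting pixels in both camera views (within about 1 mm), the arm is clear of the wheel, and the job is handed in, with no verdict returned.

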